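# Unpin the basket base and park the pin in the tool rest

### The arm

A 7-joint arm with a two-finger parallel gripper is mounted at the origin on the work surface. World frame = base frame: x ahead of the robot, y to its left, z up, the work surface at z = 0. Lengths are in m, angles in rad, forces in N, time in s.
With the tool pointing down it reaches from about 0.4 to 0.85 m from the base axis. Payload 4.5 kg.
Tool frame: the origin (TCP) lies between the finger pads; the fingertips stand 14 mm ahead of it and the grasp point (between the pads) lies 5 mm behind it (robot.tip_reach is the distance from the TCP to the fingertips, in m); z points along the fingers, x is the direction in which the jaws open and shut, and the axes are right-handed (so a half turn about z gives the same grasp; the last joint's range is limited). The gripper opens to 88 mm and grips with 3 to 60 N. Pads are 18 mm wide; open, the fingers measure 123 mm over their backs; the gripper's body (75 mm by 187 mm) begins 45 mm behind the grasp point.
Start: joints at [-1.28, 0.689, -0.195, 1.565, 0.157, 0.902, -0.215], TCP at [0.159, 0.605, 0.253] pointing down, gripper open.
Joint ranges: [-3.01, 3.01], [-0.46, 2.08], [-1.47, 1.51], [0.13, 2.56], [-1, 4.14], [0.04, 2.09], [-2.66, 2.66]. Speed limits (rad/s): [2.57, 2.57, 3.14, 3.14, 3.14, 3.14, 3.14].

### API

Orientations are given as a unit quaternion [x, y, z, w].
In Python, from cell import robot gives the robot as it stands.
- The arm moves only by the shell command python3 -m handwheel 'ROWS' [OPENING]. ROWS is a JSON object of lists of equal length, an entry for each row: "translation": the shift along the tool's x, y, z in mm, a list of three; "yaw": the turn about the tool's z in rad. A call has 1 to 5 rows; each row is the pose to reach, as a shift and turn from the pose commanded when the call began, along the tool's axes at that moment; what a row does not reach only later rows make up. A row lasts 1/10 s, in which the tool goes at most 50 mm and 8.59 degrees, less where a joint would pass 70% of its speed; a pose out of reach is approached as far as the arm can. A call with a gripper value outside its range is refused whole. OPENING is the opening in per cent of the stroke, from 0 (shut) to 100 (fully open), set as the call begins (- or left out, the last holds). The fingers move at their own pace and stop on an object; the grip force is fixed at half the most. Time passes only in rows, so rows that repeat a pose let the fingers close. It gives the time, the measured TCP pose, the force and the opening at its end, in the units of the state.
- robot.get_obs(): the state, without advancing time (a new reading comes with each control period).
- robot.grab_frame(name): name is "scene" or "top" or "wrist"; returns the picture (384x512x3 uint8, red, green, blue); there is no depth.
- robot.camera_info(name): a dict with "camera_matrix" (3x3 intrinsics, pixels), "position" and "orientation" of the camera in the world. Camera axes: x right, y down, z forward; pixel columns grow to the right and rows downward; lengths in m; the calibration is good to about 2 mm. A picture is of the moment at which its call begins: read the wrist's pose just before it. camera_info takes no time and is no camera call; for the wrist camera it gives the pose at the moment of the call.
- robot.hand_in(): hands the job in, once; it reports no verdict.
Trained networks look in the newest picture that a camera, given by its name, has taken for a name from the list of things; names that differ only in an ending like _2 or _b are one class to them, and where a whole thing is asked for, a point or a joint stands for the part that bears it (a point fixed in the world has none). Each returns a list of dicts, best first, with "p" (0 to 1); they miss things now and then, are a little off and sometimes report something else, mostly with a low value. They report only what shows in the picture. A call takes as long as a camera call. They do not tell look-alikes from the thing itself.
- robot.look_for(name, camera): "at" ([column, row] in pixels, amid what is visible of it).
- robot.landmark_of(name, camera): "at" ([column, row] in pixels: a listed point, or the origin of a listed thing).
The state is a dict: "time": time; "q": joint angles; "dq": joint speeds; "effort": joint torques, N m; "tcp_pos": TCP position; "ee_rot": TCP orientation; "contact_force": force on the tool from outside, world axes, zero at the start; "ft_torque": the same for the moment, N m; "grip_width": opening from 0.0 (shut) to 1.0 (fully open).
Only numpy, scipy, OpenCV 4.12 (cv2) and the standard library are available. Lean on these libraries where they do the work, as an engineer would, in place of code of your own. Each camera call takes 0.05 s, during which the arm holds its last target. There are 200 camera calls.

### The job

In the basket maker's workshop, draw the red-handled pin right out of the sloping board that it pins the basket base to. Park it upright in the side notch of the wooden tool rest, neck well inside the notch and collar resting on the green plate, and let go. Leave the basket base lying where it is on the board, and do not shift the jar, the bowl or the wood block.

Things in the scene. Friction and masses are not known exactly. Their poses are not given: they have to be found in the camera images.
- pin: Headed pin, 118 mm long, 0.12 kg, round about its z axis (tip to handle). Origin: on the axis, in the underside of its brass collar (34 mm diameter, z 0 to 6 mm). Below: thin steel neck 9 mm diameter, z 0 to -22; thick shank 16 mm diameter to z -62 mm, tip tapered. Starts fully home, leaning 30 degrees with the board, collar on the base. Nothing latches it: pull 62 mm or more along +z.
- pin_grip (a point): Middle of the pin's red cylindrical handle, 34 mm above its origin on its axis. Handle 28 mm diameter, from z 6 to 50 mm, tapering to 22 mm at the end, z 56 mm. Grip it across any diameter, coming from the handle end.
- pin_tip (a point): Lower end of the pin, on its axis, 62 mm below its origin.
- board: Plywood lapboard 240 x 240 x 36 mm on a fixed stand, sloping 30 degrees, low edge on its -x side (roughly towards the robot). z: normal of its face; y: level. Origin: centre of its underside, 75 mm above the table. On the face (z 36 mm) a ledge 12 mm wide, 16 mm tall runs along y at x -91 mm.
- bore (a point): Centre of the bore's mouth in the board's upper face. The bore, 18 mm diameter, goes right through along the board's z.
- base: Loose square basket base, plywood 170 x 170 x 8 mm, 0.22 kg, lying on the board's face against the ledge. Origin: centre of its underside; z: its normal. A 20 mm hole in its centre takes the pin. Along its edges, 76 mm from the centre lines, stand stake stubs 6 mm thick up to z 35 mm with two woven rows.
- rest: Fixed wooden tool rest, left or right of the board. Origin: on the table; x runs into the notch. Level green plate 72 mm wide (y), 10 mm thick, top at z 100 mm, from x -30 to +70 mm. Under it: a foot, top at z 15 mm, x -45 to +85, y within 50 mm, and a column at x 40 to 70; otherwise free.
- notch (a point): Where the pin's origin belongs when parked: on the notch's centre line, level with the plate's top. Axes as the rest. The notch is a straight slot 13.5 mm wide through the plate, open at the front edge 40 mm before this point, blind 15 mm beyond it. Neck passes, shank and collar do not: slide in along +x, plate between collar and shank, then lower the collar onto it.
- mouth (a point): Open front of the notch, level with the plate's top, 55 mm before point notch on its centre line. Here two guides flare the opening to about 30 mm; nothing stands in front of it.
- jar: Loose blue ceramic jar with sticks, 84 mm diameter, 95 mm tall (sticks to 145 mm). Origin: centre of the underside. Bystander.
- bowl: Loose terracotta bowl, 100 mm diameter, 45 mm tall. Origin: centre of the underside. Bystander.
- block: Loose wood block 90 x 55 x 35 mm. Origin: centre of the underside. Bystander.
Things that resemble listed ones, but are neither listed nor needed, are in the scene too. Leave any pink or white look-alike of the pin alone.

How it is judged:
On the way:
1. the pin's tip is drawn out clear of the board's bore and the base (z of pin_tip in the frame of board above 0.046 m), for 0.1 s.
At the end, for the whole second after the job is handed in: The pin is at rest upright (within 11 degrees) in the notch: collar underside -3 to +4 mm from the plate's top, axis within 6 mm of the notch's centre line and at least 28 mm behind the plate's front edge. The base lies flat on the board within 25 mm of centred on the bore (x of pin in the frame of notch between -0.012 and 0.016 m and y of pin in the frame of notch between -0.006 and 0.006 m and z of pin in the frame of notch between -0.003 and 0.004 m and angle between pin's own z axis and vertical below 0.2 rad and linear speed of each of pin, base below 0.02 m/s and angular speed of pin below 0.3 rad/s and distance between base and bore below 0.025 m and angle between the z axis of base and the z axis of board, either way round below 0.1 rad); the robot touches nothing.
It fails at once if the basket base is moved more than 30 mm (distance of base from where it was at the start of the episode above 0.03 m).
It fails at once if the jar is moved more than 30 mm (distance of jar from where it was at the start of the episode above 0.03 m).
It fails at once if the bowl is moved more than 30 mm (distance of bowl from where it was at the start of the episode above 0.03 m).
It fails at once if the block is moved more than 30 mm (distance of block from where it was at the start of the episode above 0.03 m).
It also fails if it takes over 42 s, if anything falls off the work surface, if the arm or the gripper's body presses on something with over 40 N, if the wrist force passes 120 N, or if a joint passes its speed limit or range.

## Working session

There is one attempt and no reset: what is moved stays moved. The work goes in short steps, Python scripts to look and compute and a shell command to move; the robot and the scene stay as the last step left them, time stands still between calls to the robot, and variables do not carry over. Pictures are saved under pics/ and viewed, about 8 in all and at most 12, crops included, and the job is handed in when it is done.

```bash
ls; mkdir -p pics
cat > h.py <<'E'
import numpy as np, cv2
from scipy.spatial.transform import Rotation as R
from cell import robot
def cam(n):
    c=robot.camera_info(n); return np.array(c["camera_matrix"]),np.array(c["position"]),R.from_quat(c["orientation"])
def ray(n,uv):
    K,p,r=cam(n); return p,r.apply(np.linalg.solve(K,[*uv,1.]))
def atz(n,uv,z):
    p,d=ray(n,uv); return p+d*(z-p[2])/d[2]
def proj(n,X):
    K,p,r=cam(n); q=K@r.inv().apply(np.array(X)-p); return q[:2]/q[2]
def tri(obs):
    A=np.zeros((3,3));b=np.zeros(3)
    for n,uv in obs:
        p,d=ray(n,uv); d=d/np.linalg.norm(d); M=np.eye(3)-np.outer(d,d); A+=M;b+=M@p
    X=np.linalg.solve(A,b); return X,[np.round(proj(n,X)-uv,1).tolist() for n,uv in obs]
E
python3 - <<'E'
from h import *
np.set_printoptions(precision=4,suppress=True)
o=robot.get_obs(); print(o["tcp_pos"],R.from_quat(o["ee_rot"]).as_matrix(),o["grip_width"],robot.tip_reach)
for n in["scene","top"]:
    im=robot.grab_frame(n); cv2.imwrite(f"pics/{n}0.png",im[...,::-1])
    print(n,cam(n)[1])
    for t in["pin","pin_grip","board","bore","base","rest","notch","mouth","jar","bowl","block"]:
        print(n,t,[(np.round(d["at"]).tolist(),round(d["p"],2)) for d in robot.landmark_of(t,n)[:4]])
a=cv2.imread("pics/scene0.png");b=cv2.imread("pics/top0.png")
cv2.imwrite("pics/both0.png",cv2.resize(np.vstack([a,b]),(400,600)))
E
```

```text
pics
[0.1587 0.6039 0.2519] [[ 0.2539  0.9672 -0.0003]
 [ 0.9672 -0.2539 -0.0018]
 [-0.0018  0.0002 -1.    ]] 1.000001045225858 0.014
scene [1.1171 0.5101 0.8978]
scene pin [([171.0, 248.0], 0.69), ([325.0, 195.0], 0.67), ([225.0, 308.0], 0.64), ([289.0, 167.0], 0.59)]
scene pin_grip [([187.0, 247.0], 0.85), ([213.0, 310.0], 0.8), ([258.0, 183.0], 0.73), ([322.0, 188.0], 0.64)]
scene board [([246.0, 207.0], 0.69)]
scene bore [([255.0, 196.0], 0.94)]
scene base [([256.0, 199.0], 0.87), ([215.0, 156.0], 0.18)]
scene rest [([214.0, 158.0], 0.59)]
scene notch [([207.0, 135.0], 0.82)]
scene mouth [([224.0, 132.0], 0.82), ([212.0, 156.0], 0.44)]
scene jar [([345.0, 262.0], 0.64)]
scene bowl [([313.0, 314.0], 0.96)]
scene block [([162.0, 191.0], 0.89)]
top [ 0.4203 -0.0132  1.1201]
top pin [([277.0, 126.0], 0.67), ([210.0, 273.0], 0.56), ([248.0, 198.0], 0.55), ([200.0, 117.0], 0.54)]
top pin_grip [([223.0, 283.0], 0.71), ([246.0, 201.0], 0.63), ([208.0, 112.0], 0.58), ([268.0, 270.0], 0.56)]
top board []
top bore []
top base [([247.0, 196.0], 0.89)]
top rest [([351.0, 241.0], 0.67)]
top notch [([358.0, 238.0], 0.94)]
top mouth [([354.0, 260.0], 0.71), ([149.0, 168.0], 0.44)]
top jar [([148.0, 222.0], 0.7)]
top bowl [([149.0, 167.0], 0.71)]
top block [([343.0, 169.0], 0.58)]
```

View pics/scene0.png

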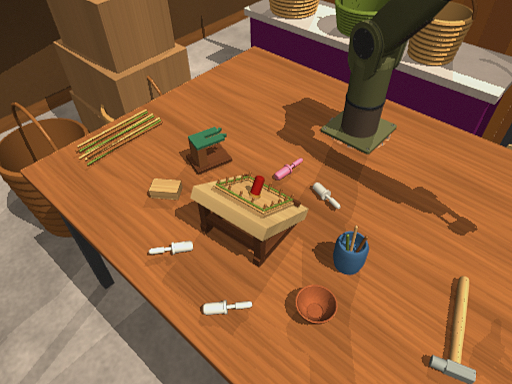

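View pics/top0.png

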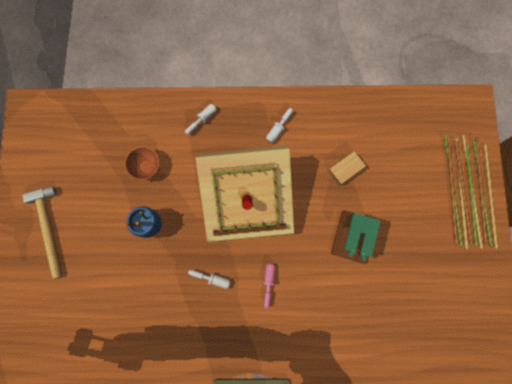

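Run:
```python
from h import *
np.set_printoptions(precision=4,suppress=True)
def near(t,n,uv,f="landmark_of"):
    L=[d for d in getattr(robot,f)(t,n) if np.hypot(*(np.array(d["at"])-uv))<22]
    return (n,np.array(L[0]["at"])) if L else None
g={"pin_grip":((258,185),(247,202)),"pin":((256,193),(247,198)),"notch":((207,135),(358,238)),"mouth":((224,132),(354,260)),"base":((256,199),(247,196)),"rest":((214,158),(351,241)),"jar":((345,262),(148,222)),"bowl":((313,314),(149,167)),"block":((162,191),(343,169)),"bore":((255,196),(247,196)),"board":((246,207),(247,196))}
for t,(a,b) in g.items():
    o=[x for x in(near(t,"scene",a),near(t,"top",b)) if x]
    print(t,*([tri(o)] if len(o)==2 else [o]))
    for n,u in o:
        z={"notch":.1,"mouth":.1,"pin_grip":.1430,"pin":.1132,"rest":0}.get(t)
        if z is not None: print("   ",n,atz(n,u,z))
a=robot.grab_frame("scene")[120:215,180:310,::-1]; b=robot.grab_frame("top")[140:270,190:390,::-1]
a=cv2.resize(a,None,fx=5,fy=5,interpolation=2)
b=cv2.resize(b,None,fx=4,fy=4,interpolation=2)
cv2.imwrite("pics/ca.png",a);cv2.imwrite("pics/cb.png",b)
```

```text
pin_grip (array([0.5697, 0.0072, 0.1507]), [[-0.6, -0.1], [-0.5, 0.4]])
    scene [0.5631 0.0033 0.143 ]
    top [0.5718 0.0061 0.143 ]
pin (array([0.5924, 0.0019, 0.0676]), [[0.9, 0.1], [0.7, -0.6]])
    scene [0.6226 0.0278 0.1132]
    top [0.5834 0.0032 0.1132]
notch (array([ 0.4793, -0.2865,  0.1059]), [[1.6, 0.3], [1.5, -1.3]])
    scene [ 0.4769 -0.2976  0.1   ]
    top [ 0.4761 -0.2838  0.1   ]
mouth (array([ 0.4202, -0.2765,  0.0908]), [[0.5, 0.1], [0.5, -0.4]])
    scene [ 0.429  -0.2692  0.1   ]
    top [ 0.4191 -0.2728  0.1   ]
base (array([0.586 , 0.01  , 0.1008]), [[-2.3, -0.3], [-1.9, 1.5]])
rest (array([ 0.471 , -0.2874,  0.006 ]), [[-0.8, -0.2], [-0.8, 0.7]])
    scene [ 0.4653 -0.2899  0.    ]
    top [ 0.4732 -0.2913  0.    ]
jar (array([0.5337, 0.2892, 0.0109]), [[0.5, 0.0], [0.4, -0.3]])
bowl (array([ 0.6994,  0.3045, -0.0136]), [[-0.9, -0.1], [-0.6, 0.4]])
block (array([ 0.689 , -0.2807,  0.0101]), [[2.5, 0.5], [1.9, -1.9]])
bore [('scene', array([255.3, 196. ]))]
board [('scene', array([245.6, 206.9]))]
```

View pics/ca.png

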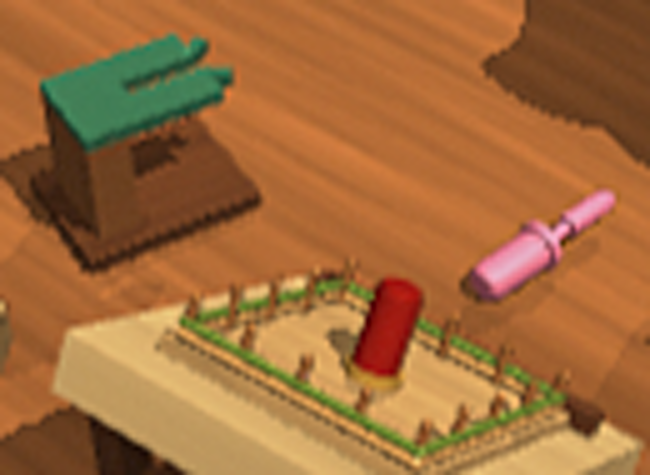

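View pics/cb.png

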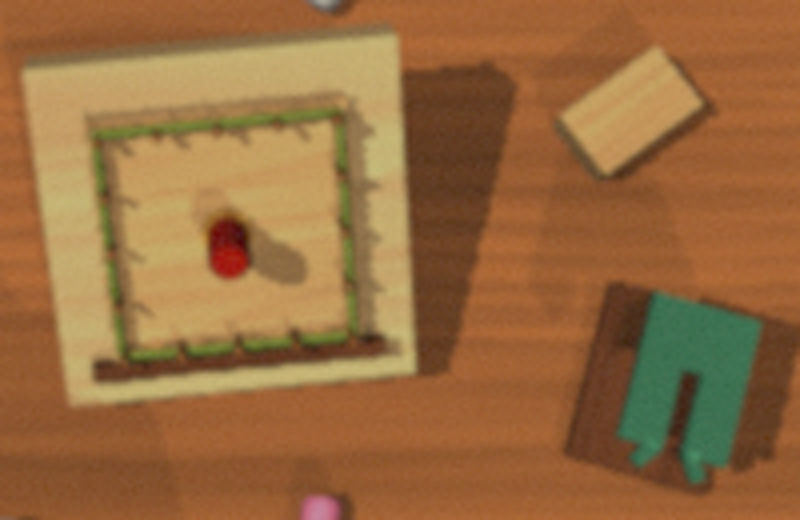

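Run:
```python
from h import *
from scipy.optimize import least_squares
np.set_printoptions(precision=4,suppress=True)
c=lambda u:np.array(u)/4+[190-.375,140-.375]
ci=lambda u:np.array(u)/5+[180-.4,120-.4]
# rest: corners at z=.1
P=[atz("top",c(u),.1)[:2] for u in[(657,293),(762,322),(620,437),(730,465),(690,375),(675,452)]]
for p in P:print(p)
def fr(v):
    r=R.from_euler("z",v[2]); return [proj("top",np.array([v[0],v[1],.1])+r.apply([x,y,0]))-c(u) for (x,y),u in zip([(70,36),(70,-36),(-30,36),(-30,-36),(15,0)],[(657,293),(762,322),(620,437),(730,465),(690,375)]) for x,y in[(x/1000,y/1000)]]
s=least_squares(lambda v:np.ravel(fr(v)),[.47,-.29,-.2]);print("rest",s.x,np.degrees(s.x[2]),np.round(fr(s.x),1).tolist())
fb=[((-120,120,36),"top",c((70,405))),((-120,-120,36),"top",c((415,373))),((120,-120,36),"top",c((398,36))),((120,120,36),"top",c((24,74))),((0,0,100),"top",c((231,262))),((0,0,100),"scene",ci((402,290)))]
def f(v):
    r=R.from_euler("zy",[v[2],-np.pi/6]) if 0 else R.from_euler("z",v[2])*R.from_euler("y",-np.pi/6)
    return [proj(n,np.array([v[0],v[1],.075])+r.apply(np.array(X)/1000))-u for X,n,u in fb]
s=least_squares(lambda v:np.ravel(f(v)),[.6,0,.09],loss="soft_l1");v=s.x
print("board",v,np.degrees(v[2]),np.round(f(v),1).tolist())
n=(R.from_euler("z",v[2])*R.from_euler("y",-np.pi/6)).apply([0,0,1])
O=np.array([v[0],v[1],.075]);print("n",n,"pin",O+.044*n,"grip",O+.078*n)
K,p,r=cam("wrist");print("wrist",p,r.as_matrix())
```

```text
[ 0.5432 -0.2778]
[ 0.5234 -0.346 ]
[ 0.449  -0.2489]
[ 0.4304 -0.3194]
[ 0.4889 -0.2967]
[ 0.439  -0.2841]
rest [ 0.4688 -0.2924 -0.2834] -16.2351924746359 [[-0.2, -1.1], [0.2, -1.0], [0.2, -0.4], [-0.3, 0.2], [0.1, 2.2]]
board [0.6061 0.008  0.0865] 4.9537980966231725 [[-0.1, 0.4], [0.1, 0.2], [-0.1, -0.2], [-0.4, -1.0], [-0.2, 0.5], [-0.6, -0.8]]
n [-0.4981 -0.0432  0.866 ] pin [0.5842 0.0061 0.1131] grip [0.5672 0.0046 0.1425]
wrist [0.09   0.6233 0.385 ] [[ 0.2533  0.9293  0.2687]
 [ 0.9674 -0.2434 -0.07  ]
 [ 0.0003  0.2777 -0.9607]]
```

The red pin shows at scene (258,185) and top (247,202), standing in the sloping board. The look-alikes are pink (scene 289,167) and white (325,195; 171,248; 225,308), all lying loose on the table. Only the red one is held through the basket base, and the crop confirms it. The notch opens towards the robot at top (354,260). Moving above the pin now.

```bash
python3 -m handwheel '{"translation":[[-32,35,0],[-64,70,0],[-96,106,0],[-128,141,0],[-160,176,0]],"yaw":[0,0,0,0,0]}' 100; python3 -m handwheel '{"translation":[[-32,35,0],[-64,70,0],[-96,106,0],[-128,141,0],[-160,176,0]],"yaw":[0,0,0,0,0]}' 65; python3 -m handwheel '{"translation":[[-32,35,0],[-64,70,0],[-96,106,0],[-128,141,0],[-160,176,0]],"yaw":[-0.09,-0.18,-0.27,-0.343,-0.343]}'
```

```text
time: 2.9
tcp_pos: [0.2892, 0.4035, 0.2529]
ee_rot: [0.792, 0.611, 0.0, -0.0]
contact_force: [1.4, 1.4, 0.6]
grip_width: 1.001
time: 3.4
tcp_pos: [0.4189, 0.204, 0.253]
ee_rot: [0.792, 0.611, 0.0, 0.0]
contact_force: [0.5, 0.2, 0.1]
grip_width: 0.649
time: 3.9
tcp_pos: [0.5485, 0.0041, 0.2529]
ee_rot: [0.676, 0.737, 0.0, 0.0]
contact_force: [-0.3, -0.4, 0.6]
grip_width: 0.652
```

Run:
```python
from h import *
np.set_printoptions(precision=4,suppress=True)
o=robot.get_obs();print(o["tcp_pos"],R.from_quat(o["ee_rot"]).as_matrix()[:,0])
im=robot.grab_frame("wrist").copy()
for t,z in[("pin_grip",.1425),("pin",.1131),("base",.106)]:
    for d in robot.landmark_of(t,"wrist")[:2]: print(t,d["at"],d["p"],atz("wrist",d["at"],z))
O=np.array([.6061,.008,.075]);r=R.from_euler("z",.0865)*R.from_euler("y",-np.pi/6)
for z in(.044,.050,.094,.100):
    for a in np.arange(0,6.28,.4):
        rr=.017 if z<.06 else (.014 if z<.097 else .011)
        u=proj("wrist",O+r.apply([rr*np.cos(a),rr*np.sin(a),z])); cv2.circle(im,tuple(np.int32(u)),1,(0,255,255),-1)
for X in[(-.085,.085,.036),(-.085,-.085,.036),(.085,.085,.036),(.085,-.085,.036)]:
    cv2.circle(im,tuple(np.int32(proj("wrist",O+r.apply(X)))),3,(255,0,255),-1)
cv2.imwrite("pics/w1.png",im[...,::-1])
```

```text
[0.5485 0.0041 0.2529] [-0.0872  0.9962  0.0004]
pin_grip [209.4, 15.6] 0.84 [ 0.4221 -0.0423  0.1425]
pin_grip [251.2, 211.2] 0.6 [ 0.567  -0.0018  0.1425]
pin [366.3, 11.6] 0.93 [0.4006 0.0815 0.1131]
pin [255.3, 217.1] 0.65 [0.5813 0.0078 0.1131]
base [250.9, 219.9] 0.61 [0.5861 0.0074 0.106 ]
```

View pics/w1.png

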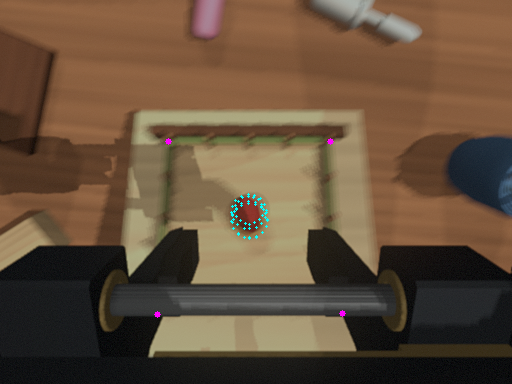

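The overlay of my model (dots at 249,216) agrees with the red handle at (250,213). Descending and gripping.

```bash
python3 -m handwheel '{"translation":[[0,18,30],[0,18,55],[-1,18,80],[-1,18,105],[-1,18,115]],"yaw":[0,0,0,0,0]}'; python3 -m handwheel '{"translation":[[0,0,0],[0,0,0],[0,0,0],[0,0,0],[0,0,0]],"yaw":[0,0,0,0,0]}' 0;python3 -m handwheel '{"translation":[[0,0,0],[0,0,0]],"yaw":[0,0]}'
```

```text
time: 4.6
tcp_pos: [0.5636, 0.0087, 0.1359]
ee_rot: [0.675, 0.738, -0.001, -0.002]
contact_force: [0.3, 0.5, 0.2]
grip_width: 0.65
time: 5.1
tcp_pos: [0.5661, 0.0065, 0.1388]
ee_rot: [0.676, 0.737, 0.001, 0.001]
contact_force: [-1.1, -1.1, 5.1]
grip_width: 0.306
time: 5.3
tcp_pos: [0.5661, 0.0065, 0.1388]
ee_rot: [0.676, 0.737, 0.001, 0.001]
contact_force: [-1.9, 0.0, 6.7]
grip_width: 0.311
```

```bash
python3 -m handwheel '{"translation":[[0,-3,-5.2],[0,-6,-10.4],[0,-9,-15.6],[0,-12,-20.8],[0,-16,-27.7]],"yaw":[0,0,0,0,0]}'; python3 -m handwheel '{"translation":[[0,-4,-6.9],[0,-8,-13.9],[0,-12,-20.8],[0,-16,-27.7],[0,-20,-34.6]],"yaw":[0,0,0,0,0]}'
```

```text
time: 5.8
tcp_pos: [0.5495, 0.0051, 0.1658]
ee_rot: [0.676, 0.737, 0.0, 0.0]
contact_force: [2.4, -1.1, -1.6]
grip_width: 0.305
time: 6.3
tcp_pos: [0.5288, 0.004, 0.2005]
ee_rot: [0.676, 0.737, -0.0, -0.0]
contact_force: [-0.7, 0.2, -1.3]
grip_width: 0.308
```

Run:
```python
from h import *
np.set_printoptions(precision=4,suppress=True)
o=robot.get_obs();print(o["tcp_pos"],o["contact_force"],o["grip_width"])
im=np.vstack([robot.grab_frame("scene")[110:230,160:330],robot.grab_frame("top")[140:260,190:360]])
cv2.imwrite("pics/s2.png",cv2.resize(im[...,::-1],None,fx=3.5/1.4,fy=3.5/1.4,interpolation=2)[:600])
```

```text
[0.5288 0.004  0.2005] [-0.6609  0.1515 -1.3408] 0.3078227843100585
```

View pics/s2.png

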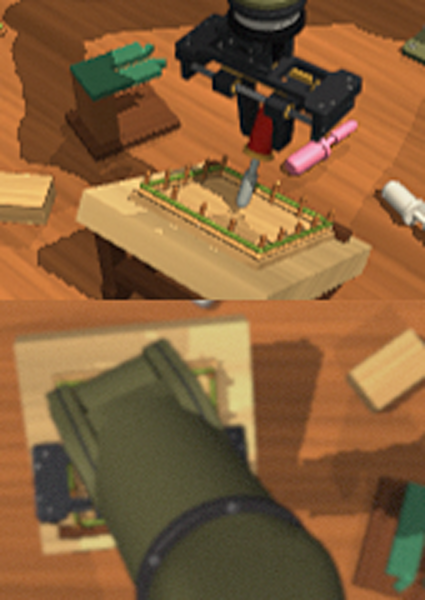

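Pin is out, with the tip above the base. Lifting it clear and carrying it to a stand-off in front of the notch.

```bash
python3 -m handwheel '{"translation":[[0,-5,-35],[0,-5,-60],[-35,-26,-60],[-70,-52,-60],[-105,-78,-60]],"yaw":[0,0,0,0,0]}'; python3 -m handwheel '{"translation":[[-29,-21,0],[-58,-42,0],[-88,-64,0],[-117,-86,0],[-146,-107,0]],"yaw":[0.07,0.14,0.21,0.28,0.37]}'; python3 -m handwheel '{"translation":[[0,0,0],[0,0,0]],"yaw":[0,0]}'
python3 - <<'E'
from h import *
np.set_printoptions(precision=4,suppress=True)
o=robot.get_obs();print(o["tcp_pos"],R.from_quat(o["ee_rot"]).as_matrix()[:,:2].T,o["grip_width"])
w=robot.grab_frame("wrist"); s=robot.grab_frame("scene"); t=robot.grab_frame("top")
for n in("wrist","scene","top"):
  for k in("notch","mouth","pin_tip","pin"):
    for d in robot.landmark_of(k,n)[:2]:print(n,k,np.round(d["at"],1),round(d["p"],2),atz(n,d["at"],.1)[:2])
im=np.hstack([w,cv2.resize(s[90:190,150:250],(384,384),interpolation=2)])
cv2.imwrite("pics/w3.png",cv2.resize(im,(800,343))[...,::-1])
E
```

```text
time: 6.9
tcp_pos: [0.4602, -0.1086, 0.26]
ee_rot: [0.676, 0.737, 0.0, 0.0]
contact_force: [-0.2, -0.5, -0.8]
grip_width: 0.307
time: 7.4
tcp_pos: [0.3659, -0.2634, 0.2599]
ee_rot: [0.801, 0.599, 0.0, -0.0]
contact_force: [-0.1, -0.9, -1.1]
grip_width: 0.305
time: 7.6
tcp_pos: [0.3667, -0.2626, 0.2599]
ee_rot: [0.8, 0.6, 0.0, -0.0]
contact_force: [-0.1, 1.2, -1.3]
grip_width: 0.308
[ 0.3667 -0.2626  0.2599] [[ 0.2811  0.9597  0.0004]
 [ 0.9597 -0.2811 -0.0001]] 0.30802206116555964
wrist mouth [255.6 233. ] 0.74 [ 0.4248 -0.2733]
wrist pin_tip [424.   41.9] 0.96 [ 0.2908 -0.0816]
wrist pin [255.  258.8] 0.94 [ 0.4532 -0.2826]
wrist pin [422.2 100.8] 0.62 [ 0.34   -0.0896]
scene notch [207.5 136.1] 0.71 [ 0.479  -0.2944]
scene mouth [223.9 135.4] 0.65 [ 0.4409 -0.2562]
scene pin_tip [148.1 252.1] 0.87 [ 0.8913 -0.0682]
scene pin_tip [254.7 305.7] 0.71 [0.8211 0.2252]
scene pin [231.4  90.9] 0.71 [ 0.2334 -0.4259]
scene pin [173.2 244.8] 0.67 [ 0.8355 -0.0386]
top notch [360.6 237.3] 0.65 [ 0.4787 -0.2921]
top mouth [358.4 258.1] 0.75 [ 0.425  -0.2835]
top mouth [244.4 192.9] 0.19 [0.5994 0.0119]
top pin_tip [265.9 307. ] 0.76 [ 0.3039 -0.0416]
top pin_tip [188.1 267.4] 0.69 [0.4045 0.1587]
top pin [210.6 273.9] 0.72 [0.3876 0.1002]
top pin [200.9 119.6] 0.72 [0.8063 0.1314]
```

View pics/w3.png

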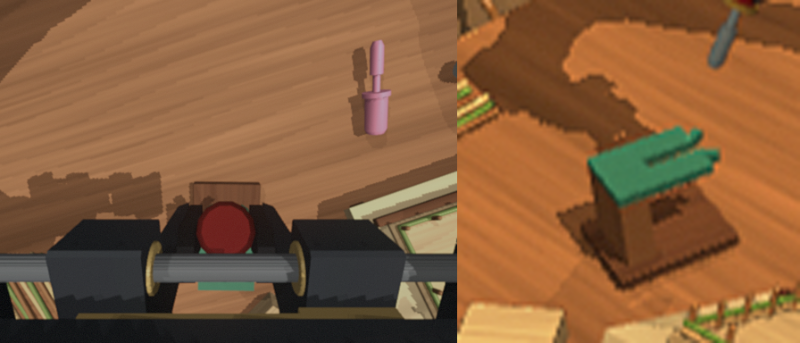

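```bash
cat > fit.py <<'E'
from h import *
np.set_printoptions(precision=4,suppress=True)
def poly(v,n,x0,x1,y,z):
    c,s=np.cos(v[2]),np.sin(v[2])
    return [proj(n,[v[0]+c*a-s*b,v[1]+s*a+c*b,z]) for a,b in[(x0,-y),(x1,-y),(x1,y),(x0,y)]]
from scipy.optimize import minimize
S=8
M={}
for n,(c0,r0,w,h) in {"top":(320,195,80,80),"scene":(170,110,80,80)}.items():
    im=robot.grab_frame(n)[r0:r0+h,c0:c0+w]; im=cv2.resize(im,None,fx=S,fy=S,interpolation=cv2.INTER_CUBIC).astype(int)
    m=((im[...,1]>im[...,0]+15)&(im[...,1]>60)).astype(np.uint8)
    k,l,st,_=cv2.connectedComponentsWithStats(m); m=(l==1+np.argmax(st[1:,4])).astype(np.uint8)
    M[n]=(m,c0,r0)
def render(v,n):
    m,c0,r0=M[n]; o=np.zeros_like(m); px=lambda P:np.int32([[(p[0]-c0+.5)*S,(p[1]-r0+.5)*S] for p in P])
    # v is notch frame: plate -40..60, slot -40..15
    cv2.fillPoly(o,[cv2.convexHull(np.vstack([px(poly(v,n,-.04,.06,.036,.1)),px(poly(v,n,-.04,.06,.036,.09))]))],1)
    cv2.fillPoly(o,[px(poly(v,n,-.06,.015,.00675,.1))],0)
    g=np.zeros_like(m); cv2.fillPoly(g,[px(poly(v,n,-.065,-.04,.04,.1))],1)  # guide zone ignored
    return o,1-g
def cost(v,ns):
    t=0
    for n in ns:
        o,k=render(v,n); t+=((o!=M[n][0])&(k>0)).sum()
    return t
if __name__=="__main__":
  for ns in(["top"],["scene"],["top","scene"]):
    best=min((minimize(cost,x0,args=(ns,),method="Nelder-Mead",options=dict(initial_simplex=np.array(x0)+np.array([[0,0,0],[.006,0,0],[0,.006,0],[0,0,.05]]))) for x0 in([.478,-.295,-.283],[.482,-.29,-.25])),key=lambda r:r.fun)
    print(ns,best.x,best.fun,[int(M[n][0].sum()) for n in ns])
E
python3 fit.py
```

```text
['top'] [ 0.4763 -0.2935 -0.303 ] 3572.0 [64490]Traceback (most recent call last):
  File "fit.py", line 28, in <module>
    best=min((minimize(cost,x0,args=(ns,),method="Nelder-Mead",options=dict(initial_simplex=np.array(x0)+np.array([[0,0,0],[.006,0,0],[0,.006,0],[0,0,.05]]))) for x0 in([.478,-.295,-.283],[.482,-.29,-.25])),key=lambda r:r.fun)
  File "fit.py", line 28, in <genexpr>
    best=min((minimize(cost,x0,args=(ns,),method="Nelder-Mead",options=dict(initial_simplex=np.array(x0)+np.array([[0,0,0],[.006,0,0],[0,.006,0],[0,0,.05]]))) for x0 in([.478,-.295,-.283],[.482,-.29,-.25])),key=lambda r:r.fun)
              ~~~~~~~~^^^^^^^^^^^^^^^^^^^^^^^^^^^^^^^^^^^^^^^^^^^^^^^^^^^^^^^^^^^^^^^^^^^^^^^^^^^^^^^^^^^^^^^^^^^^^^^^^^^^^^^^^^^^^^^^^^^^^^^^^^^^^^^^^^^^^^^^
    res = _minimize_neldermead(fun, x0, args, callback, bounds=bounds,
                               **options)
    fxe = func(xe)
    fx = function(np.copy(x), *(wrapper_args + args))
  File "fit.py", line 24, in cost
    o,k=render(v,n); t+=((o!=M[n][0])&(k>0)).sum()
        ~~~~~~^^^^^
  File "fit.py", line 18, in render
    cv2.fillPoly(o,[px(poly(v,n,-.06,.015,.00675,.1))],0)
                       ~~~~^^^^^^^^^^^^^^^^^^^^^^^^^
  File "fit.py", line 5, in poly
    return [proj(n,[v[0]+c*a-s*b,v[1]+s*a+c*b,z]) for a,b in[(x0,-y),(x1,-y),(x1,y),(x0,y)]]
            ~~~~^^^^^^^^^^^^^^^^^^^^^^^^^^^^^^^^^
  File "h.py", line 11, in proj
    K,p,r=cam(n); q=K@r.inv().apply(np.array(X)-p); return q[:2]/q[2]
          ~~~^^^
  File "h.py", line 5, in cam
    c=robot.camera_info(n); return np.array(c["camera_matrix"]),np.array(c["position"]),R.from_quat(c["orientation"])
ValueError: time passes only in moves, steps and waits
```

```bash
sed -i 's/^def cam(n):/import functools\n@functools.lru_cache\ndef cam(n):/' h.py; python3 fit.py; python3 -c "
from h import *; print(robot.get_obs()['time'])"
```

```text
['top'] [ 0.4763 -0.2935 -0.303 ] 3568.0 [64464]
['scene'] [ 0.4737 -0.2934 -0.2947] 4145.0 [31180]
['top', 'scene'] [ 0.4763 -0.2938 -0.3104] 8445.0 [64464, 31180]
8.55
```

```bash
python3 -m handwheel '{"translation":[[1.5,-5,30],[3,-5,60],[3,-5,90],[3,-5,101],[3,-5,101]],"yaw":[0.016,0.016,0.016,0.016,0.016]}'; python3 -m handwheel '{"translation":[[0,8,0],[0,16,0],[0,24,0],[0,32,0],[0,38,0]],"yaw":[0,0,0,0,0]}'; python3 -m handwheel '{"translation":[[0,5,0],[0,10,0],[0,14,0],[0,18,0],[0,22,0]],"yaw":[0,0,0,0,0]}'
```

```text
time: 9.05
tcp_pos: [0.3623, -0.2576, 0.1576]
ee_rot: [0.805, 0.594, -0.001, -0.002]
contact_force: [-0.1, -0.2, -1.3]
grip_width: 0.306
time: 9.55
tcp_pos: [0.3984, -0.2698, 0.1591]
ee_rot: [0.805, 0.593, -0.001, -0.001]
contact_force: [-5.2, -0.5, 1.4]
grip_width: 0.307
time: 10.05
tcp_pos: [0.4166, -0.2753, 0.1593]
ee_rot: [0.805, 0.593, -0.003, -0.003]
contact_force: [-8.0, 1.6, 12.5]
grip_width: 0.303
```

```bash
cat > look.py <<'E'
import sys
from h import *
np.set_printoptions(precision=4,suppress=True)
o=robot.get_obs();T=np.array(o["tcp_pos"]);N=np.array([.476,-.2936,.1]);r=R.from_euler("z",-.30)
print("tcp",T,"notch frame",r.inv().apply(T-N),o["contact_force"],"tooly",np.arctan2(*R.from_quat(o["ee_rot"]).as_matrix()[1::-1,1]))
s=robot.grab_frame("scene")[60:180,150:290];w=robot.grab_frame("wrist")[130:384,80:432]
s=cv2.resize(s,None,fx=3.3,fy=3.3,interpolation=2);w=cv2.resize(w,(int(352*396/254*.61),396))
cv2.imwrite(sys.argv[1],np.hstack([s,w])[...,::-1])
E
python3 look.py pics/p4.png
```

```text
tcp [ 0.4166 -0.2753  0.1593] notch frame [-0.0622 -0.0001  0.0593] [-8.022   1.5546 12.5295] tooly -0.3008851576711734
```

View pics/p4.png

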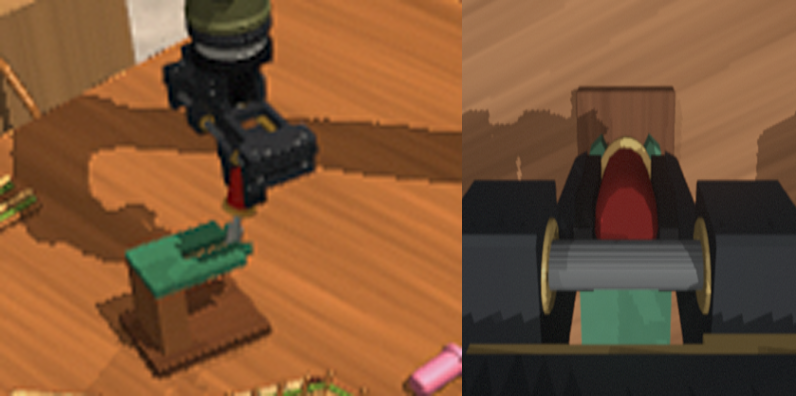

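```bash
python3 -m handwheel '{"translation":[[0,4,0],[0,8,0],[0,12,0],[0,15,0],[0,15,0]],"yaw":[0,0,0,0,0]}'
cat > ov.py <<'E'
import sys
from h import *
np.set_printoptions(precision=4,suppress=True)
o=robot.get_obs();T=np.array(o["tcp_pos"]);N=np.array([.476,-.2936,.1]);r=R.from_euler("z",-.30)
print("notch frame",r.inv().apply(T-N),o["contact_force"])
im=robot.grab_frame("scene"); a=im[60:180,150:290];a=cv2.resize(a,None,fx=5,fy=5,interpolation=2)
G=T+[0,0,.005]
for tilt,col in((0,(255,255,0)),(15,(0,255,255))):
    d=r.apply([np.sin(np.radians(tilt)),0,-np.cos(np.radians(tilt))])
    for s in(-22,28,34,56,96):
        u=(proj("scene",G+d*s/1000)-[150,60]+.5)*5; cv2.circle(a,tuple(np.int32(u)),2,col,-1)
cv2.imwrite(sys.argv[1],a[100:,:][...,::-1])
E
python3 ov.py pics/p5.png
```

```text
time: 10.65
tcp_pos: [0.4337, -0.2805, 0.1596]
ee_rot: [0.805, 0.593, -0.001, -0.0]
contact_force: [-5.4, 0.2, 8.1]
grip_width: 0.303
notch frame [-0.0442  0.      0.0596] [-5.3556  0.2094  8.0546]
```

View pics/p5.png

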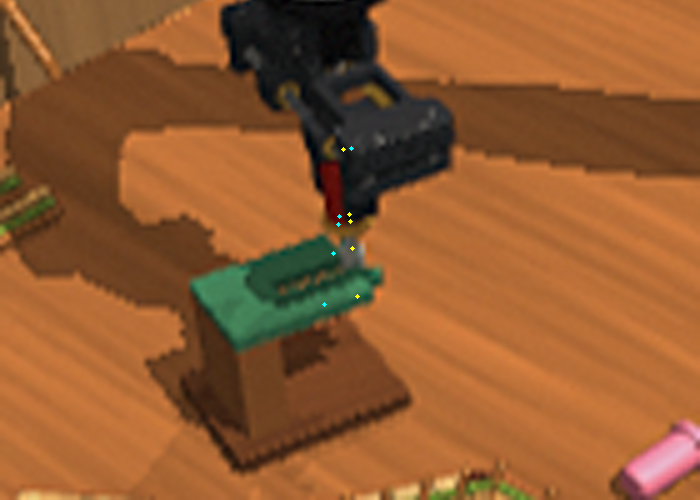

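The shank lines up with the upright prediction, so the pin has pivoted upright. Next I back off, lower the neck to plate level and slide in.

```bash
python3 -m handwheel '{"translation":[[0,-7,0],[0,-14,0],[0,-14,12],[0,-14,23],[0,-14,23]],"yaw":[0,0,0,0,0]}'; python3 -m handwheel '{"translation":[[0,5,0],[0,11,0],[0,17,0],[0,23,0],[0,28,0]],"yaw":[0,0,0,0,0]}'
```

```text
time: 11.2
tcp_pos: [0.4206, -0.2754, 0.1346]
ee_rot: [0.805, 0.594, -0.0, -0.001]
contact_force: [-0.2, 0.0, -1.4]
grip_width: 0.301
time: 11.7
tcp_pos: [0.449, -0.2846, 0.1362]
ee_rot: [0.805, 0.594, 0.0, 0.0]
contact_force: [0.5, 0.1, -1.5]
grip_width: 0.304
```

```bash
python3 ov.py pics/p6.png
```

```text
notch frame [-0.0285  0.0006  0.0362] [ 0.4786  0.0782 -1.5313]
```

View pics/p6.png

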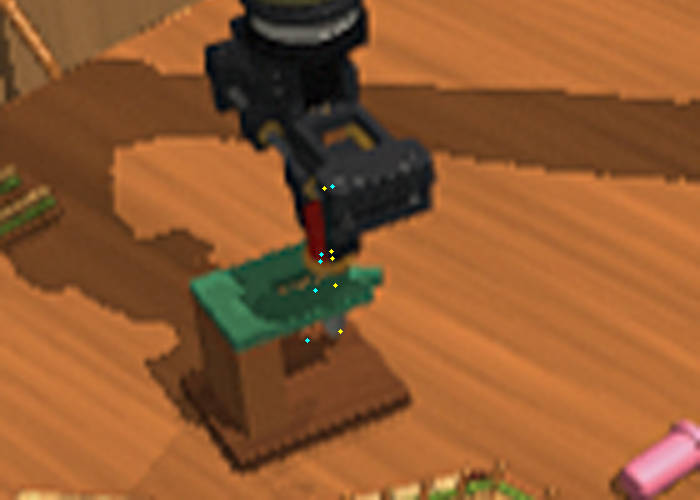

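The collar is above the plate at (330,265) and the tip shows below it at (335,325), with no contact force, so the neck is in the slot. Sliding to the notch, then lowering.

```bash
python3 -m handwheel '{"translation":[[0,6,0],[0,12,0],[0,18,0],[0,24,0],[0,30,0]],"yaw":[0,0,0,0,0]}'; python3 -m handwheel '{"translation":[[0,0,2],[0,0,4],[0,0,5],[0,0,5]],"yaw":[0,0,0,0]}'
```

```text
time: 12.25
tcp_pos: [0.4772, -0.2934, 0.136]
ee_rot: [0.805, 0.594, 0.0, -0.0]
contact_force: [-0.4, -0.4, -1.7]
grip_width: 0.306
time: 12.65
tcp_pos: [0.4762, -0.2931, 0.1307]
ee_rot: [0.805, 0.594, -0.0, -0.0]
contact_force: [0.2, 0.4, -2.0]
grip_width: 0.307
```

```bash
python3 -m handwheel '{"translation":[[0,0,1],[0,0,1]],"yaw":[0,0]}'; python3 -m handwheel '{"translation":[[0,0,1],[0,0,1]],"yaw":[0,0]}'; python3 -m handwheel '{"translation":[[0,0,1],[0,0,1]],"yaw":[0,0]}'
```

```text
time: 12.85
tcp_pos: [0.4765, -0.2932, 0.1299]
ee_rot: [0.805, 0.594, -0.0, -0.0]
contact_force: [-0.1, 0.6, -0.7]
grip_width: 0.306
time: 13.05
tcp_pos: [0.4767, -0.2932, 0.1289]
ee_rot: [0.805, 0.594, 0.0, -0.0]
contact_force: [1.2, -0.3, -1.5]
grip_width: 0.303
time: 13.25
tcp_pos: [0.4769, -0.2933, 0.1285]
ee_rot: [0.805, 0.594, 0.0, 0.0]
contact_force: [-1.3, 0.0, 3.6]
grip_width: 0.308
```

```bash
python3 -m handwheel '{"translation":[[0,0,1],[0,0,1]],"yaw":[0,0]}'; python3 -m handwheel '{"translation":[[0,0,1],[0,0,1]],"yaw":[0,0]}'
```

```text
time: 13.45
tcp_pos: [0.4771, -0.2934, 0.1283]
ee_rot: [0.805, 0.594, 0.0, 0.001]
contact_force: [-1.7, 0.6, 11.0]
grip_width: 0.307
time: 13.65
tcp_pos: [0.4772, -0.2935, 0.1282]
ee_rot: [0.805, 0.594, 0.0, 0.001]
contact_force: [-3.6, 2.5, 18.6]
grip_width: 0.303
```

```bash
python3 -m handwheel '{"translation":[[0,0,-2],[0,0,-2]],"yaw":[0,0]}'; python3 -m handwheel '{"translation":[[0,0,0],[0,0,0],[0,0,0],[0,0,0],[0,0,0]],"yaw":[0,0,0,0,0]}' 55; python3 -m handwheel '{"translation":[[0,0,-10],[0,0,-30],[0,0,-60],[0,0,-95],[0,0,-130]],"yaw":[0,0,0,0,0]}';  python3 -m handwheel '{"translation":[[0,-35,-10],[0,-60,-10],[0,-60,-10]],"yaw":[0,0,0]}'
python3 - <<'E'
from h import *
np.set_printoptions(precision=4,suppress=True)
N=np.array([.476,-.2936,.1]);r=R.from_euler("z",-.30)
s=robot.grab_frame("scene").copy();w=robot.grab_frame("wrist").copy()
for k in("pin","pin_grip","pin_tip","base","notch","bore","jar","bowl","block"):
    print(k,[(n,np.round(d["at"]).tolist(),round(d["p"],2)) for n in("scene","wrist") for d in robot.landmark_of(k,n)[:3]])
crop=cv2.resize(s[90:190,150:310],None,fx=4.9,fy=4.9,interpolation=2)[:,:,::-1]
for z in(0,.006,.034,.056,-.062):
    X=N+[0,0,z]
    cv2.circle(crop,tuple(np.int32((proj("scene",X)-[150,90]+.5)*4.9)),2,(255,255,0),-1); print(z,proj("scene",X),proj("wrist",X))
cv2.imwrite("pics/p7.png",crop); cv2.imwrite("pics/w7.png",w[:,:,::-1])
E
```

```text
time: 13.85
tcp_pos: [0.4771, -0.2934, 0.1285]
ee_rot: [0.805, 0.594, 0.0, 0.001]
contact_force: [0.4, 0.2, 4.8]
grip_width: 0.309
time: 14.35
tcp_pos: [0.4766, -0.2932, 0.1278]
ee_rot: [0.805, 0.594, -0.0, -0.0]
contact_force: [0.2, 0.4, -0.0]
grip_width: 0.548
time: 14.85
tcp_pos: [0.4764, -0.293, 0.2599]
ee_rot: [0.805, 0.594, 0.0, -0.0]
contact_force: [1.2, 0.2, -0.2]
grip_width: 0.552
time: 15.15
tcp_pos: [0.4159, -0.275, 0.2691]
ee_rot: [0.805, 0.593, -0.001, -0.001]
contact_force: [0.5, -0.1, -0.1]
grip_width: 0.55
pin [('scene', [174.0, 244.0], 0.87), ('scene', [227.0, 305.0], 0.75), ('scene', [325.0, 193.0], 0.54), ('wrist', [254.0, 233.0], 0.95), ('wrist', [418.0, 51.0], 0.56)]
pin_grip [('scene', [188.0, 246.0], 0.75), ('scene', [321.0, 187.0], 0.63), ('scene', [215.0, 307.0], 0.62), ('wrist', [253.0, 182.0], 0.74), ('wrist', [420.0, 85.0], 0.66), ('wrist', [251.0, 210.0], 0.49)]
pin_tip [('scene', [252.0, 307.0], 0.8), ('scene', [300.0, 158.0], 0.72), ('scene', [208.0, 152.0], 0.66), ('wrist', [249.0, 215.0], 0.9)]
base [('scene', [258.0, 200.0], 0.94), ('wrist', [251.0, 234.0], 0.17)]
notch [('scene', [210.0, 138.0], 0.61), ('scene', [216.0, 161.0], 0.23), ('wrist', [248.0, 233.0], 0.56)]
bore [('scene', [252.0, 196.0], 0.79), ('scene', [211.0, 152.0], 0.33)]
jar [('scene', [345.0, 261.0], 0.85)]
bowl [('scene', [313.0, 313.0], 0.77)]
block [('scene', [166.0, 191.0], 0.97), ('wrist', [297.0, 318.0], 0.83)]Traceback (most recent call last):
  File "<stdin>", line 10, in <module>
cv2.error: OpenCV(4.12.0) :-1: error: (-5:Bad argument) in function 'circle'
> Overload resolution failed:
>  - Layout of the output array img is incompatible with cv::Mat
>  - Expected Ptr<cv::UMat> for argument 'img'
```

Run:
```python
from h import *
np.set_printoptions(precision=4,suppress=True)
N=np.array([.476,-.2936,.1])
s=robot.grab_frame("scene");w=robot.grab_frame("wrist")
a=np.ascontiguousarray(cv2.resize(s[90:220,170:310],None,fx=3,fy=3,interpolation=2)[:,:,::-1])
b=np.ascontiguousarray(cv2.resize(w[130:330,155:355],(390,390),interpolation=2)[:,:,::-1])
for z in(0,.034,.056,-.062):
    cv2.circle(a,tuple(np.int32((proj("scene",N+[0,0,z])-[170,90]+.5)*3)),2,(255,255,0),-1)
    cv2.circle(b,tuple(np.int32((proj("wrist",N+[0,0,z])-[155,130]+.5)*1.95)),2,(255,255,0),-1)
cv2.imwrite("pics/p7.png",np.hstack([a,b]))
```

```text
(no output)
```

View pics/p7.png

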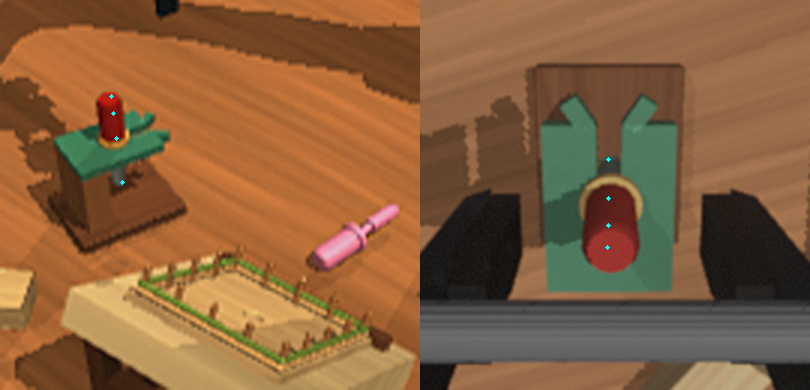

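```bash
python3 -c "
from h import *
o=robot.get_obs();print(o['time'],o['contact_force']);print(robot.hand_in())"
```

```text
16.25 [ 0.07256101 -0.99208281  0.78899339]
the job is handed in; nothing more can be done
None
```

The red pin is out of the board and parked upright in the notch of the tool rest, and I handed the job in at about 16 s. The hand-in gives no verdict, so the result rests on my own checks below.

**What I did:** The tool can only point down, so I gripped the leaning handle, drew the pin about 72 mm along its own axis, and carried it to the rest. I turned it upright by pushing its shank against the mouth of the notch. Then I slid the neck in, pressed the collar onto the plate (about 18 N), let go and backed off.

**Last checks:**
- **Pin:** The final pictures show it upright and the collar flat on the green plate. It matches my model of the parked pose, about 40–45 mm behind the front edge.
- **Notch position:** My estimate came from camera fits that differed by about 3 mm, but the neck slid in without any contact force.
- **Base, jar, bowl and block:** The base still lies on the board. In the scene camera, the networks place all four within 1 to 4 pixels of where they started, which is about their own noise.
- **Gripper:** It is clear of everything, and the force reading was about 1 N.

The networks did not report the parked pin in the scene camera; only the wrist camera picked it up, so for the scene view I relied on the picture itself.

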